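Gauge a cable lug's barrel with a pin gauge

TASK

Check the bore of the copper cable lug that is clamped on the tilted angle plate: take the thickest of the three pin gauges out of the gauge stand and push its pin into the barrel of the lug until the collar sits on the mouth, without forcing it. Then draw it out and put it back upright and fully home in its hole in the stand. Leave the other two gauges, the micrometer and the carton where they are and do not shift the tilted table.

Things in the scene. Friction and masses are not known exactly. Their poses are not given: they have to be found in the camera images.
- lug_mouth (a point): Copper cable lug, clamped on the tilted table, barrel leaning 24 to 32 degrees from vertical towards the front of the angle plate. Point: centre of the barrel's mouth; z out of the mouth along the bore, x up the table's slope. Barrel 14 mm outside, bore 9.2 mm, 35 mm deep; last 5 mm flare to 17 mm outside, 12 mm inside. Clamp jaws begin 49 mm below the mouth.
- tilt_table: Steel tilting table, 96 x 74 mm, with the dark screw clamp and the lug fixed on it; origin on its hinge line, x up its slope, z out of its face. The lug's mouth is at x = 42, z = 99 mm. Locked: do not shift it.
- angle_plate: Grey base of the angle plate, 120 x 104 x 14 mm, fixed on the bench; origin at the centre of its underside, front (the side the lug leans to) at -x. It carries the steel tilting table (96 x 74 mm) with the clamp and lug; the lug's mouth, about 0.11 m up, is its highest point or nearly so.
- gauge_stand: Aluminium gauge stand, fixed on the bench, a 56 x 144 x 40 mm block on a 72 x 160 x 6 mm foot; origin at the centre of its underside, z up, the row of three holes along its y axis. A crimping press with a curved guard stands to the right of the work (world y below about -0.23 m, x above 0.38 m, taller than the arm's path): come round it from the start.
- stand_hole0 (a point): Mouth centre of a hole in the top of the gauge stand, 40 mm above the bench, at y = -46 mm in the stand's frame. Upright round hole 10 mm wide, 34 mm deep, slightly chamfered. Any of the three gauges may stand in it at the start.
- stand_hole1 (a point): Mouth centre of a hole in the top of the gauge stand, 40 mm above the bench, at y = 0 mm in the stand's frame. Upright round hole 10 mm wide, 34 mm deep, slightly chamfered. Any of the three gauges may stand in it at the start.
- stand_hole2 (a point): Mouth centre of a hole in the top of the gauge stand, 40 mm above the bench, at y = 46 mm in the stand's frame. Upright round hole 10 mm wide, 34 mm deep, slightly chamfered. Any of the three gauges may stand in it at the start.
- gauge_large: Loose steel pin gauge, the thickest of the three, the one to use; stands upright in a hole of the stand. Origin: centre of the underside of its collar; z up the handle. Round: handle 17.5 mm, pin 8 mm in diameter. Collar 20 mm across, z = 0 to 4 mm; handle z = 4 to 52 mm; pin down to z = -30 mm, its last 5 mm tapered.
- gauge_mid: Loose steel pin gauge, the middle one, not to be used; stands upright in a hole of the stand. Origin: centre of the underside of its collar; z up the handle. Round: handle 13 mm, pin 6.5 mm in diameter. Collar 20 mm across, z = 0 to 4 mm; handle z = 4 to 52 mm; pin down to z = -30 mm, its last 5 mm tapered.
- gauge_small: Loose steel pin gauge, the thinnest, not to be used; stands upright in a hole of the stand. Origin: centre of the underside of its collar; z up the handle. Round: handle 9.5 mm, pin 5 mm in diameter. Collar 20 mm across, z = 0 to 4 mm; handle z = 4 to 52 mm; pin down to z = -30 mm, its last 5 mm tapered.
- micrometer: Micrometer lying on its side behind the work, 64 x 124 x 17 mm, origin at the centre of its underside; a bystander.
- carton: Small cardboard carton standing behind the work, 51 x 66 x 45 mm, origin at the centre of its underside; a bystander.
Mind the look-alikes: they are no part of the job. There is more than one size of the gauge_stand; the job needs the larger.

How it is judged:
By the outcome, as a careful person would: the job done as asked, in the order asked, and still so for the second after the job is handed in, with the robot touching nothing.
It also fails if it takes over 56 s, if anything falls off the work surface, if the arm or the gripper's body presses on something with over 40 N, if the wrist force passes 120 N, or if a joint passes its speed limit or range.

ROBOT

A 6-joint arm with a two-finger parallel gripper is mounted at the origin on a cart in front of the work surface, level with it; the furniture and walls round the work are solid. World frame = base frame: x ahead of the robot, y to its left, z up, the work surface at z = 0. Lengths are in m, angles in degrees, forces in N, time in s.
With the tool pointing down it reaches from about 0.3 to 0.85 m from the base axis. Payload 5.4 kg.
Tool frame: the origin (TCP) lies on the centre line of the jaws, within the pads' length; the fingertips stand 14 mm ahead of it and the grasp point (between the pads) lies 5 mm behind it; z points along the fingers, y is the line along which they close (so a half turn about z gives the same grasp; the last joint's range is limited). The gripper opens to 85 mm and grips with 20 to 120 N. Pads are 22 mm wide; open, the fingers measure 114 mm over their backs; the gripper's body (76 mm by 85 mm) begins 54 mm behind the grasp point. The pads swing forward as they close: fully open they stand 13 mm farther back than shut.
Start: joints at [-75.12, 9.076, 91.501, -0, 79.423, -12.038], TCP at [0.26, -0.513, 0.245] pointing down, gripper open.
Joint ranges: [-166.64, 166.64], [-54.1, 131.32], [10.49, 154.53], [-73.88, 253.88], [9.74, 151.15], [-171.62, 171.62]. Speed limits (degrees/s): [147.25, 147.25, 180, 180, 180, 180].

INTERFACE

Orientations are given as [roll, pitch, yaw] about the fixed x, y, z axes, in that order (R = Rz(yaw) Ry(pitch) Rx(roll)).
In Python, from workcell import robot, imaging gives the robot as it stands. The module is installed in compiled form; this text tells all that it offers.
- The arm moves only by the shell command python3 -m creep 'ROWS' [FORCE]. ROWS is JSON, a list that holds one entry, the list of rows, each a list of 7 numbers: the shift along the tool's x, y, z scaled (see below), then the turn, a rotation vector about the tool's x, y, z scaled (see below), then the opening, from 0 (shut) to 1 (fully open). A call has 1 to 10 rows; each row shifts and turns the commanded pose from where the row before left it, along the tool's axes as they then stand; what a row does not reach is not made up. The controller multiplies each number of a shift by 0.04 m and each number of a turn by 0.12 rad. A row lasts 1/8 s, in which the tool goes at most 62.5 mm and 10.7 degrees, less where a joint would pass 70% of its speed; a pose out of reach is approached as far as the arm can. A call with a number of a shift or a turn outside -1 to 1 is refused whole. A call with a gripper value outside its range is refused whole. The fingers move at their own pace and stop on an object; FORCE is the grip in N (left out, the last holds). Time passes only in rows, so rows that do not move let the fingers close. It gives the time, the measured TCP pose, the force, the opening and the grip force at its end, in the units of the state.
- robot.observe(): the state, without advancing time (a new reading comes with each control period).
- imaging.capture(name): name is "scene" or "top" or "wrist"; returns the picture (384x512x3 uint8, red, green, blue); there is no depth.
- imaging.calibration(name): a dict with "vfov" (degrees; the focal length in pixels is half the picture's height over the tangent of half this angle, whatever the lens; pixels are square), "cx", "cy" (the principal point, pixels), "R" (3x3) and "t" (3): a world point X has camera coordinates R X + t. Camera axes: x right, y down, z forward; pixel columns grow to the right and rows downward; lengths in m; the calibration is good to about 2 mm. A picture is of the moment at which its call begins: read the wrist's pose just before it. calibration takes no time and is no camera call; for the wrist camera it gives the pose at the moment of the call.
- robot.close_job(): hands the job in; it is judged then, once.
The state is a dict: "time_s": time; "qpos": joint angles; "joint_vel": joint speeds; "joint_efforts": joint torques, N m; "tool_pos": TCP position; "tcp_rot": TCP orientation; "contact_force": force on the tool from outside, world axes, zero at the start; "torque": the same for the moment, N m; "gripper_width": opening from 0.0 (shut) to 1.0 (fully open); "grasp_force": force on a finger pad.
Only numpy, scipy, OpenCV 4.12 (cv2) and the standard library are available. Lean on these libraries where they do the work, as an engineer would, in place of code of your own. Each camera call takes 0.05 s, during which the arm holds its last target. There are 200 camera calls.

## Working session

There is one attempt and no reset: what is moved stays moved. The work goes in short steps, Python scripts to look and compute and a shell command to move; the robot and the scene stay as the last step left them, time stands still between calls to the robot, and variables do not carry over. Pictures are saved under pics/ and viewed, at most 13 in all, crops included, and the job is handed in when it is done.

```bash
mkdir -p pics; cat > h.py <<'E'
import numpy as np, cv2
from workcell import robot, imaging
from scipy.spatial.transform import Rotation as Ro
def cal(n):
    c=imaging.calibration(n); f=192/np.tan(np.radians(c['vfov'])/2)
    return f,c['cx'],c['cy'],np.array(c['R']),np.array(c['t'])
def proj(c,X):
    f,cx,cy,R,t=c; p=R@np.array(X)+t; return np.array([f*p[0]/p[2]+cx,f*p[1]/p[2]+cy])
def ray(c,u):
    f,cx,cy,R,t=c; d=R.T@np.array([(u[0]-cx)/f,(u[1]-cy)/f,1]); return -R.T@t,d/np.linalg.norm(d)
def onz(c,u,z):
    o,d=ray(c,u); return o+d*(z-o[2])/d[2]
def tri(obs):
    A=0;b=0
    for c,u in obs:
        o,d=ray(c,u);P=np.eye(3)-np.outer(d,d);A=A+P;b=b+P@o
    X=np.linalg.solve(A,b); return X,[np.round(proj(c,X)-u,1) for c,u in obs]
def snap(n,name):
    im=imaging.capture(n)[:,:,::-1].copy(); cv2.imwrite('pics/'+name+'.png',im); return im
E
python3 - <<'E'
from h import *
print(robot.observe())
ims=[snap(n,n+'0') for n in('scene','top')]
for n in('scene','top','wrist'):print(n,imaging.calibration(n))
cv2.imwrite('pics/a.png',np.vstack([np.hstack([cv2.resize(i,(400,300)) for i in ims])]))
E
```

```text
{'time_s': 0.0, 'qpos': array([-7.51214051e+01,  9.11465434e+00,  9.15728586e+01,  1.69797775e-03,
        7.94223242e+01, -1.20385507e+01]), 'joint_vel': array([ 0.0470256 , -0.02959376,  0.12688209,  0.00428209,  0.11673017,
        0.03874758]), 'joint_efforts': array([ 1.23244023e-03, -3.96004522e+01, -3.31428909e+01, -2.57873177e-05,
        8.65805807e-03, -5.35534497e-06]), 'tool_pos': array([ 0.26013513, -0.51214689,  0.24429123]), 'tcp_rot': array([-1.79892927e+02, -2.45405107e-02,  2.69168094e+01]), 'contact_force': array([ 0.20303622,  0.33819071, -0.87765502]), 'torque': array([ 0.06186338,  0.07788679, -0.00838072]), 'grasp_force': 0.0, 'gripper_width': 1.0041670273196606}
scene {'vfov': 42.35208309758296, 'cx': 252.82465844097112, 'cy': 193.6949561068722, 'R': array([[-0.70830507, -0.70590063, -0.00286862],
       [-0.35701164,  0.36172748, -0.8612177 ],
       [ 0.60897177, -0.60898073, -0.50822815]]), 't': array([0.45991469, 0.27811903, 0.95867771])}
top {'vfov': 42.2189003195531, 'cx': 251.62131027492057, 'cy': 187.47546649162507, 'R': array([[-5.96352547e-04, -9.99996369e-01,  2.62804954e-03],
       [-9.85252925e-01,  1.37888222e-04, -1.71104221e-01],
       [ 1.71103237e-01, -2.69133193e-03, -9.85249430e-01]]), 't': array([0.03443741, 0.60411206, 1.2603531 ])}
wrist {'vfov': 70.87859421134851, 'cx': 254.04308254352236, 'cy': 188.86853393659652, 'R': array([[ 0.45316294, -0.8914252 , -0.00211366],
       [-0.85944771, -0.43753388,  0.26441206],
       [-0.23662837, -0.11800517, -0.96440748]]), 't': array([-0.57344206, -0.03555429,  0.37762241])}
```

View pics/scene0.png

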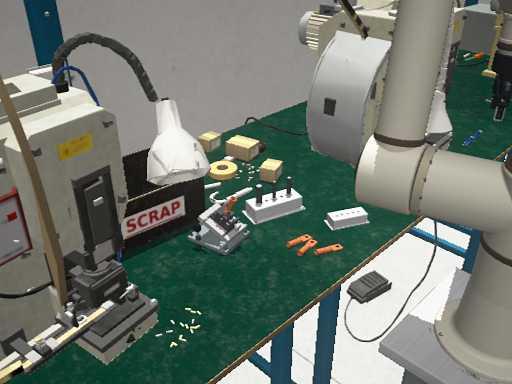

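View pics/top0.png

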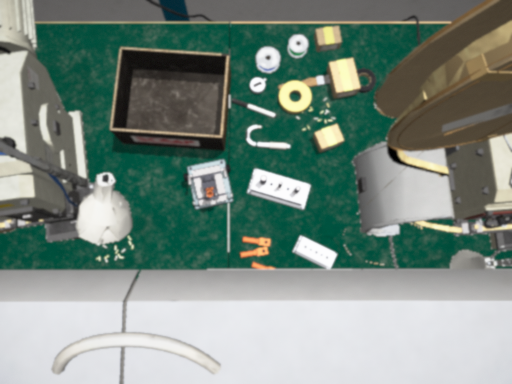

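The large stand with three gauges is at scene (275,205) and top (280,188). The smaller empty stand at scene (347,217) and top (317,252) is the look-alike. The lug is at scene (230,205) and top (210,192). One enlarged crop will confirm this.

```bash
python3 - <<'E'
from h import *
s=cv2.imread('pics/scene0.png')[170:255,180:313]; t=cv2.imread('pics/top0.png')[155:215,180:313]
a=cv2.resize(s,None,fx=6,fy=4,interpolation=2) if 0 else cv2.resize(s,(532,340),interpolation=2)
b=cv2.resize(t,(532,240),interpolation=2)
cv2.imwrite('pics/crop0.png',np.vstack([a,b]))
E
```

```text
(no output)
```

View pics/crop0.png

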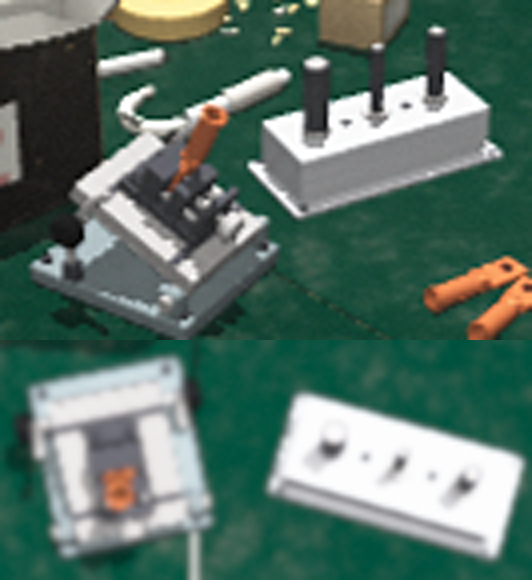

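The crop shows that the thickest gauge is the left one, nearest the lug: scene (259,186–205), top (263,178). The thin one is in the middle and the mid-size one is on the right. The lug mouth is at scene (234,199) and top (210,193).

```bash
python3 - <<'E'
from h import *
S,T=cal('scene'),cal('top')
f=lambda x,y:(180+x/4,170+y/4); g=lambda x,y:(180+x/4,155+(y-340)/4)
for n,a,b in [('gtop',f(316,64),g(334,427)),('gcoll',f(317,137),g(326,453)),('lug',f(216,114),g(119,491)),('h1',f(376,118),g(395,470)),('midtop',f(437,34),g(474,468)),('smalltop',f(378,48),g(404,457))]:
    X,r=tri([(S,a),(T,b)]);print(n,X.round(4),r)
print('foot top face corners z.04')
for p in [(297,395),(522,458),(499,556),(270,490)]:print(onz(T,g(*p),.03).round(4))
print('plate')
for p in [(33,388),(175,360),(212,518),(65,552)]:print(onz(T,g(*p),.014).round(4))
E
```

```text
gtop [0.6249 0.003  0.0887] [array([-0.4, -0.1]), array([0.3, 0.3])]
gcoll [0.6179 0.0076 0.0376] [array([-0.1, -0. ]), array([0.1, 0.1])]
lug [0.5764 0.1372 0.1288] [array([-0.6, -0.1]), array([0.4, 0.5])]
h1 [ 0.6067 -0.0382  0.0373] [array([0., 0.]), array([-0., -0.])]
midtop [ 0.5987 -0.0868  0.0859] [array([-0.4, -0. ]), array([0.2, 0.3])]
smalltop [ 0.6068 -0.0403  0.0901] [array([0.4, 0.1]), array([-0.3, -0.4])]
foot top face corners z.04
[0.6593 0.027  0.03  ]
[ 0.616  -0.1241  0.03  ]
[ 0.5497 -0.1074  0.03  ]
[0.5943 0.0452 0.03  ]
plate
[0.6676 0.2074 0.014 ]
[0.6872 0.1105 0.014 ]
[0.5777 0.0845 0.014 ]
[0.5546 0.1834 0.014 ]
```

```bash
python3 -m creep '[[[0.43,-0.84,0,0,0,0,1],[0.43,-0.84,0,0,0,0,1],[0.43,-0.84,0,0,0,0,1],[0.43,-0.84,0,0,0,0,1],[0.43,-0.84,0,0,0,0,1],[0.43,-0.84,0,0,0,0,1],[0.43,-0.84,0,0,0,0,1],[0.43,-0.84,0,0,0,0,1]]]'; python3 -m creep '[[[0,0,0,0,0,-0.89,1],[0,0,0,0,0,-0.89,1],[0,0,0,0,0,-0.89,1],[0,0,0,0,0,-0.89,1],[0,0,0,0,0,-0.89,1],[0,0,0,0,0,-0.89,1],[0,0,0,0,0,-0.89,1],[0,0,0,0,0,-0.89,1]]]'
```

```text
time_s: 1.1
tool_pos: [0.261, -0.2093, 0.2448]
tcp_rot: [-180.0, -0.0, 26.9]
contact_force: [0.5, 0.3, 1.1]
gripper_width: 0.997
grasp_force: 0.0
time_s: 2.1
tool_pos: [0.2611, -0.2105, 0.2449]
tcp_rot: [-180.0, -0.0, 76.1]
contact_force: [-0.7, 0.2, -0.3]
gripper_width: 1.001
grasp_force: 0.0
```

```bash
python3 -m creep '[[[0.8,-0.2,0,0,0,0,1],[0.8,-0.2,0,0,0,0,1],[0.8,-0.2,0,0,0,0,1],[0.8,-0.2,0,0,0,0,1]]]'; python3 -m creep '[[[0.36,0.88,0,0,0,0,1],[0.36,0.88,0,0,0,0,1],[0.36,0.88,0,0,0,0,1],[0.36,0.88,0,0,0,0,1],[0.36,0.88,0,0,0,0,1],[0.36,0.88,0,0,0,0,1],[0.36,0.88,0,0,0,0,1],[0.36,0.88,0,0,0,0,1],[0.36,0.88,0,0,0,0,1],[0,0,0,0,0,0,1]]]'
python3 - <<'E'
from h import *
c=cal('wrist');im=snap('wrist','w1');np.save('c1.npy',np.array(c,dtype=object),allow_pickle=True)
for X in [(.62,.005,.04),(.62,.005,.092),(.576,.137,.11)]:print(proj(c,X))
cv2.imwrite('pics/w1b.png',cv2.resize(im,(800,600),interpolation=2))
E
```

```text
time_s: 2.6
tool_pos: [0.2612, -0.0777, 0.2449]
tcp_rot: [-180.0, -0.0, 75.8]
contact_force: [1.2, 0.8, -0.6]
gripper_width: 0.997
grasp_force: 0.0
time_s: 3.85
tool_pos: [0.6013, -0.0301, 0.2439]
tcp_rot: [-179.9, -0.0, 75.9]
contact_force: [-0.5, -0.1, 0.3]
gripper_width: 0.999
grasp_force: 0.0
[263.24497633 138.84334115]
[264.84937748 143.19195381]
[179.0523247    5.74733624]
```

View pics/w1b.png

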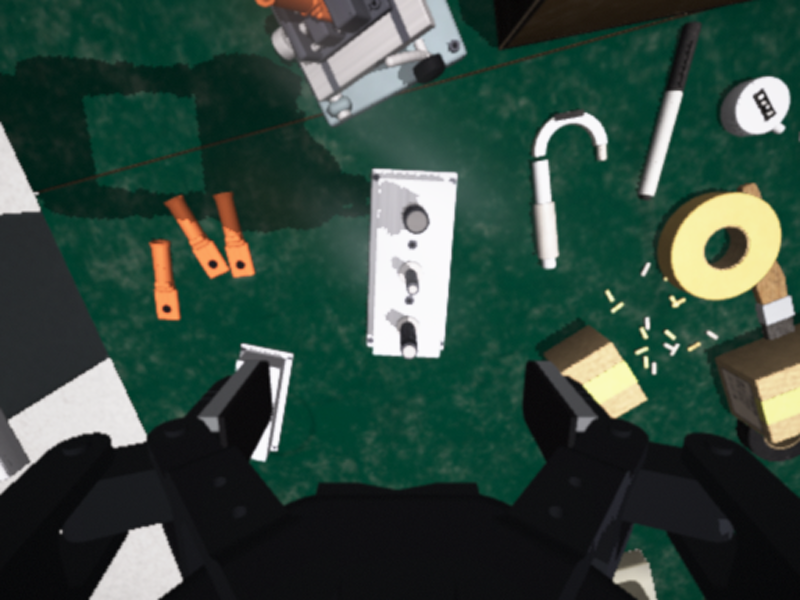

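The wrist view shows the stand with the thick gauge's top at about (266,140). The thin gauge is at (264,178), the mid-size one at (262,217), and part of the lug is at the top edge near (195,3). Two more wrist views will give positions for both gauge and lug.

```bash
cat > two.py <<'E'
from h import *
import sys
k=sys.argv[1]; c=cal('wrist');im=snap('wrist','w'+k);np.save('c%s.npy'%k,np.array(c,dtype=object),allow_pickle=True)
for X in [(.62,.005,.092),(.576,.137,.115)]:print(proj(c,X))
E
python3 -m creep '[[[0.8,-0.2,0,0,0,0,1],[0.8,-0.2,0,0,0,0,1],[0.8,-0.2,0,0,0,0,1],[0,0,0,0,0,0,1],[0,0,0,0,0,0,1]]]'; python3 two.py 2
python3 -m creep '[[[0.2,-0.7,0,0,0,0,1],[0.2,-0.7,0,0,0,0,1],[0.2,-0.7,0,0,0,0,1],[0,0,0,0,0,0,1],[0,0,0,0,0,0,1]]]'; python3 two.py 3
python3 - <<'E'
from h import *
print(robot.observe()['tool_pos'])
a=cv2.imread('pics/w2.png');b=cv2.imread('pics/w3.png')
cv2.imwrite('pics/m23.png',np.hstack([cv2.resize(i[:300,100:367],(400,450),interpolation=2) for i in(a,b)]))
E
```

```text
time_s: 4.53
tool_pos: [0.5999, 0.0678, 0.2454]
tcp_rot: [-180.0, 0.0, 75.9]
contact_force: [0.6, 0.3, 0.5]
gripper_width: 1.001
grasp_force: 0.0
[286.01964644 227.64147664]
[212.207022   120.69342553]
time_s: 5.2
tool_pos: [0.5254, 0.1113, 0.2455]
tcp_rot: [179.9, 0.0, 75.8]
contact_force: [1.0, -0.2, 0.6]
gripper_width: 1.007
grasp_force: 0.0
[357.28286926 246.90179741]
[300.0864873  146.76787763]
[0.52557188 0.11133558 0.24546038]
```

View pics/m23.png

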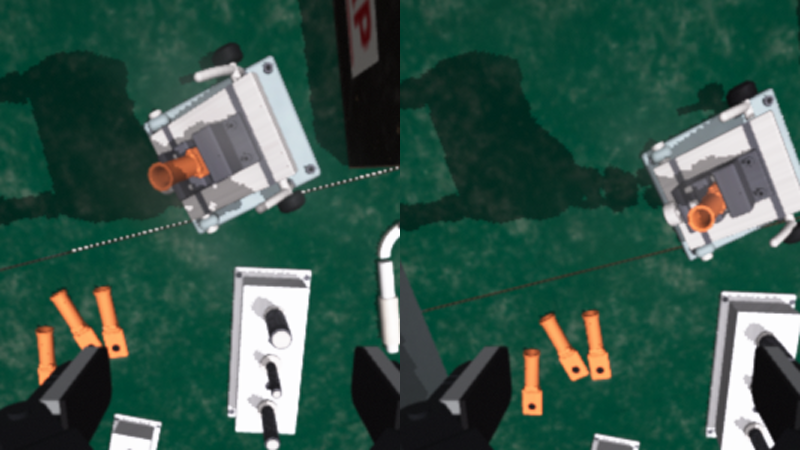

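```bash
python3 - <<'E'
from h import *
C={k:tuple(np.load(f'c{k}.npy',allow_pickle=True)) for k in '123'};T=cal('top');S=cal('scene')
p=lambda x,y:(100+x/1.498,y/1.5)
l=[(C['2'],p(159,178)),(C['3'],p(302,220))]
print('lug wrist',tri(l)); print('lug all',tri(l+[(T,(209.7,192.8)),(S,(234,198.5))]))
g=[(C['1'],(416/1.5625,218/1.5625)),(C['2'],p(282,340))]
print('g',tri(g));print(tri(g+[(S,(259,186)),(T,(263.4,177))]))
Q=np.array([onz(C['2'],p(*q),.014) for q in [(146,113),(272,57),(319,172),(206,233)]]);print(Q.round(4),Q.mean(0))
for a,b in((0,1),(3,2)):d=Q[b]-Q[a];print(np.degrees(np.arctan2(d[1],d[0])),np.linalg.norm(d))
for a,b in((0,3),(1,2)):d=Q[b]-Q[a];print(np.degrees(np.arctan2(d[1],d[0]))+90,np.linalg.norm(d))
# stand corners top face z=.04 in w1 (larger block)
Q=np.array([onz(C['1'],(x/1.5625,y/1.5625),.006) for x,y in[(374,170),(458,173),(442,357),(367,354)]]);print(Q.round(4))
for a,b in((3,0),(2,1)):d=Q[b]-Q[a];print(np.degrees(np.arctan2(-d[0],d[1])),np.linalg.norm(d))
E
```

```text
lug wrist (array([0.57450108, 0.13967376, 0.13486438]), [array([ 0. , -0.2]), array([-0. ,  0.1])])
lug all (array([0.57491824, 0.13865219, 0.13045516]), [array([1.7, 0.8]), array([-0.2,  0.6]), array([-0.2,  0.9]), array([-0.7, -0.2])])
g (array([0.62228024, 0.00901214, 0.09966459]), [array([ 0.2, -0.1]), array([-0.2,  0. ])])
(array([0.62283781, 0.00545204, 0.09068575]), [array([1.1, 2.4]), array([ 0. , -0.4]), array([-0.5, -0.1]), array([-0.5,  0.7])])
[[0.5586 0.1953 0.014 ]
 [0.6686 0.2105 0.014 ]
 [0.6884 0.1143 0.014 ]
 [0.5809 0.0873 0.014 ]] [0.62409952 0.15184813 0.014     ]
7.8544054739814895 0.11105800594442926
14.070381080004987 0.11087495980587844
11.661194890325731 0.11028754835499636
11.640195547105662 0.09825345432817356
[[ 0.5993  0.0469  0.006 ]
 [ 0.6666  0.0276  0.006 ]
 [ 0.618  -0.131   0.006 ]
 [ 0.5505 -0.1111  0.006 ]]
-17.141404121508636 0.1653718071303399
-17.03139397893956 0.16595396578073487
```

```bash
python3 -m creep '[[[-0.48,0.74,0.47,0,0,0,1],[-0.48,0.74,0.47,0,0,0,1],[-0.48,0.74,0.47,0,0,0,1],[-0.48,0.74,0.47,0,0,0,1],[0,0,0,0,0,0,1],[0,0,0,0,0,0,1]]]'; python3 two.py 4
python3 - <<'E'
from h import *
a=cv2.imread('pics/w4.png');cv2.imwrite('pics/m4.png',cv2.resize(a[100:384,150:406],(720,800))[:600])
c=cal('wrist');o=robot.observe();p=o['tool_pos']
for z in (.04,.066,.092):print(z,proj(c,(p[0],p[1],z)))
E
```

```text
time_s: 6.0
tool_pos: [0.6211, 0.0087, 0.1701]
tcp_rot: [-180.0, -0.0, 75.8]
contact_force: [-0.4, -0.7, -0.1]
gripper_width: 1.001
grasp_force: 0.0
[255.41598139 205.54357139]
[132.78020339  35.17057471]
0.04 [255.22752417 184.65166295]
0.066 [255.38690918 191.88570392]
0.092 [255.58314441 200.79227385]
```

View pics/m4.png

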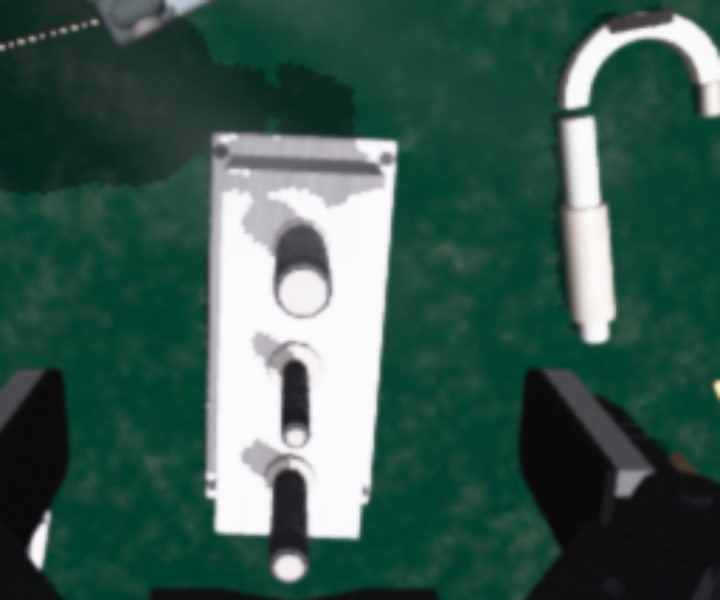

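The gauge top disc centre is at wrist (257.7,203.5), which puts the gauge about 2.5 mm towards −x and 2 mm towards +y in the tool frame, at (0.6224, 0.0058). I'll go down and grip it.

```bash
python3 -m creep '[[[-0.06,0.05,0.65,0,0,0,1],[0,0,0.65,0,0,0,1],[0,0,0.65,0,0,0,1],[0,0,0.4,0,0,0,1],[0,0,0.25,0,0,0,1],[0,0,0,0,0,0,0.4],[0,0,0,0,0,0,0.4],[0,0,0,0,0,0,0.4],[0,0,0,0,0,0,0.4]]]' 40; python3 -m creep '[[[0,0,0,0,0,0,0],[0,0,0,0,0,0,0],[0,0,0,0,0,0,0],[0,0,0,0,0,0,0]]]'
```

```text
time_s: 7.18
tool_pos: [0.6227, 0.006, 0.0666]
tcp_rot: [180.0, -0.0, 75.9]
contact_force: [-0.2, 0.4, 0.6]
gripper_width: 0.399
grasp_force: 0.0
time_s: 7.68
tool_pos: [0.6225, 0.006, 0.0664]
tcp_rot: [180.0, 0.0, 75.9]
contact_force: [-1.6, -1.2, 2.9]
gripper_width: 0.19
grasp_force: 39.0
```

The gauge is gripped: opening 0.19, 39 N. I'll lift it out and roll the tool to see the lug barrel from the side.

```bash
python3 -m creep '[[[0,0,-0.3,0,0,0,0],[0,0,-0.6,0,0,0,0],[0,0,-0.8,0,0,0,0],[0,0,-0.8,0,0,0,0],[0,0,-0.8,0,0,0,0],[0,0,-0.54,0,0,0,0],[0.69,-0.74,0,0,0,0,0]]]'; python3 -m creep '[[[0,0,0,0,0.87,0,0],[0,0,0,0,0.87,0,0],[0,0,0,0,0.87,0,0],[0,0,0,0,0.87,0,0],[0,0,0,0,0.87,0,0],[0,0,0,0,0.87,0,0],[0,0,0,0,0.87,0,0],[0,0,0,0,0,0,0],[0,0,0,0,0,0,0]]]'; python3 two.py 5
python3 - <<'E'
from h import *
ims=[]
for k,(u,v) in (('2',(215,120)),('3',(305,140)),('5',proj(tuple(np.load('c5.npy',allow_pickle=True)),(.585,.141,.105)))):
    a=cv2.imread(f'pics/w{k}.png');u=int(np.clip(u,50,462));v=int(np.clip(v,75,309));print(k,u-50,v-75)
    if k=='5':x=cv2.resize(a[v-75:v+75,u-50:u+50],(400,600),interpolation=2)
    else: ims.append(cv2.resize(a[v-38:v+37,u-50:u+50],(400,300),interpolation=2));print(v-38)
cv2.imwrite('pics/m5.png',np.hstack([np.vstack(ims),x]))
E
```

```text
time_s: 8.55
tool_pos: [0.6021, 0.0386, 0.2229]
tcp_rot: [179.7, -0.0, 75.7]
contact_force: [0.4, 1.4, -1.1]
gripper_width: 0.189
grasp_force: 39.7
time_s: 9.68
tool_pos: [0.6005, 0.0402, 0.2202]
tcp_rot: [180.0, -41.8, 75.9]
contact_force: [-0.0, -0.6, -1.7]
gripper_width: 0.191
grasp_force: 39.7
[285.91396415 314.64091249]
[208.87895202 186.94650093]
2 165 45
82
3 255 65
102
5 168 111
```

View pics/m5.png

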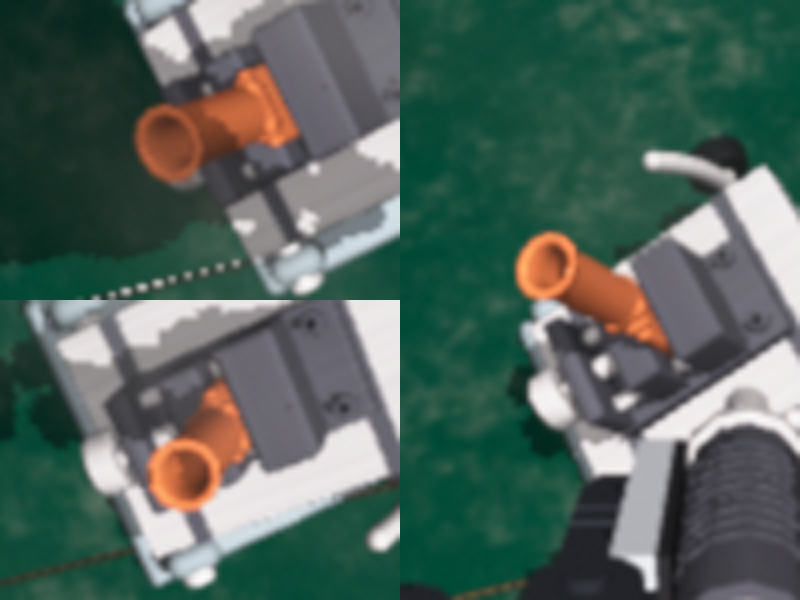

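```bash
cat > fit.py <<'E'
from h import *
from scipy.optimize import least_squares
from scipy.ndimage import map_coordinates
K='235';C={k:tuple(np.load(f'c{k}.npy',allow_pickle=True)) for k in K}
M={}
for k in K:
    im=cv2.imread(f'pics/w{k}.png').astype(float); b,g,r=im[...,0],im[...,1],im[...,2]
    M[k]=1/(1+np.exp(-((r-b)/(r+b+20)-.25)*25))
mouth={'2':(207,117.25),'3':(301.3,145.75),'5':(204.75,177.5)}
ax=lambda th,ps:np.array([-np.sin(th)*np.cos(ps),-np.sin(th)*np.sin(ps),np.cos(th)])
x=np.array([.575,.1387,.1305,np.radians(28),np.radians(12)])
off=np.arange(-14,14,.25)
for it in range(6):
    L=[]
    a=ax(*x[3:])
    for k in K:
        for s in np.arange(.009,.025,.002):
            p=proj(C[k],x[:3]-a*s);q=proj(C[k],x[:3]-a*(s+.002));d=(q-p)/np.linalg.norm(q-p);n=np.array([-d[1],d[0]])
            P=p+off[:,None]*n; w=map_coordinates(M[k],[P[:,1],P[:,0]],order=1)>.5
            i=np.abs(off).argmin()
            if not w[i]:continue
            l=i;r=i
            while l>0 and w[l-1]:l-=1
            while r<len(off)-1 and w[r+1]:r+=1
            f=C[k][0];wd=(off[r]-off[l]);ex=.014*f/(C[k][3]@(x[:3]-a*s)+C[k][4])[2]
            if abs(wd-ex)<2.5: L.append((k,s,n,p+n*(off[l]+off[r])/2))
    def res(y):
        a=ax(*y[3:]);R=[.7*n@(proj(C[k],y[:3]-a*s)-m) for k,s,n,m in L]
        for k in K:R+=list(proj(C[k],y[:3])-mouth[k])
        return R
    S=least_squares(res,x,loss='soft_l1',x_scale=[.01,.01,.01,.1,.1]);x=S.x
print([(k,sum(l[0]==k for l in L)) for k in K],x[:3].round(4),np.degrees(x[3:]).round(2));print(np.round(S.fun[-6:],2), np.round(S.fun[:-6],1))
cov=np.linalg.inv(S.jac.T@S.jac);print(np.sqrt(np.diag(cov))*[1e3,1e3,1e3,57,57])
E
python3 fit.py
```

```text
[('2', 8), ('3', 8), ('5', 8)] [0.5748 0.1404 0.1303] [24.9  14.58]
[ 0.22  0.3  -0.4  -0.38  0.03 -0.38] [ 0.2  0.2  0.1  0.2  0.1  0.1  0.1 -0.1  0.2  0.1 -0.  -0.  -0.  -0.1
 -0.1 -0.3 -0.   0.2  0.1 -0.  -0.  -0.1 -0.1 -0.2]
[0.53152546 0.54862998 1.75027909 3.37602469 5.09310413]
```

```bash
cat > plan.py <<'E'
from h import *
import sys
o=robot.observe();p=np.array(o['tool_pos']);R=Ro.from_euler('xyz',o['tcp_rot'],degrees=True).as_matrix()
def target(th,ps,P):
    th,ps=np.radians([th,ps]);z=np.array([np.sin(th)*np.cos(ps),np.sin(th)*np.sin(ps),-np.cos(th)]);x=np.array([-np.sin(ps),np.cos(ps),0])
    return np.array(P),np.column_stack([x,np.cross(z,x),z])
def show(P,Rt):
    print('turn units',(Ro.from_matrix(R.T@Rt).as_rotvec()/.12).round(3)); print('shift units, old frame',(R.T@(P-p)/.04).round(3),'new frame',(Rt.T@(P-p)/.04).round(3))
if __name__=='__main__':
    m=np.array([.575,.1404,.1303]);P,Rt=target(25.5,13.5,m);show(P-Rt[:,2]*.0865,Rt)
E
python3 plan.py
```

```text
turn units [-2.013 -4.97  -5.052]
shift units, old frame [ 1.17  -2.054  1.447] new frame [ 2.579 -1.005 -0.145]
```

```bash
python3 -m creep '[[[0,0,0,-0.335,-0.83,-0.84,0],[0,0,0,-0.335,-0.83,-0.84,0],[0,0,0,-0.335,-0.83,-0.84,0],[0,0,0,-0.335,-0.83,-0.84,0],[0,0,0,-0.335,-0.83,-0.84,0],[0,0,0,-0.335,-0.83,-0.84,0]]]'; python3 -m creep '[[[0.86,-0.335,-0.05,0,0,0,0],[0.86,-0.335,-0.05,0,0,0,0],[0.86,-0.335,-0.05,0,0,0,0],[0,0,0,0,0,0,0],[0,0,0,0,0,0,0]]]'; python3 plan.py; python3 two.py 6
python3 - <<'E'
from h import *
c=tuple(np.load('c6.npy',allow_pickle=True));o=robot.observe();p=o['tool_pos'];R=Ro.from_euler('xyz',o['tcp_rot'],degrees=True).as_matrix()
for d in (.0265,.0515,.0565,.0865):print(d,proj(c,p+R[:,2]*d))
a=cv2.imread('pics/w6.png')[90:290,160:360];cv2.imwrite('pics/m6.png',cv2.resize(a,(600,600),interpolation=2))
E
```

```text
time_s: 10.48
tool_pos: [0.6008, 0.041, 0.2214]
tcp_rot: [154.4, 0.2, 103.5]
contact_force: [0.2, -0.6, -0.7]
gripper_width: 0.196
grasp_force: 39.7
time_s: 11.1
tool_pos: [0.5392, 0.1318, 0.209]
tcp_rot: [154.5, -0.0, 103.4]
contact_force: [0.5, 0.1, -0.6]
gripper_width: 0.19
grasp_force: 39.7
turn units [ 0.003  0.001 -0.013]
shift units, old frame [ 0.    -0.017  0.01 ] new frame [ 0.    -0.017  0.01 ]
[249.85897098 308.94647479]
[247.60056117 197.36637945]
0.0265 [256.49654359 227.98521603]
0.0515 [256.14135751 213.76079943]
0.0565 [256.08076749 211.33430319]
0.0865 [255.77160551 198.9530499 ]
```

View pics/m6.png

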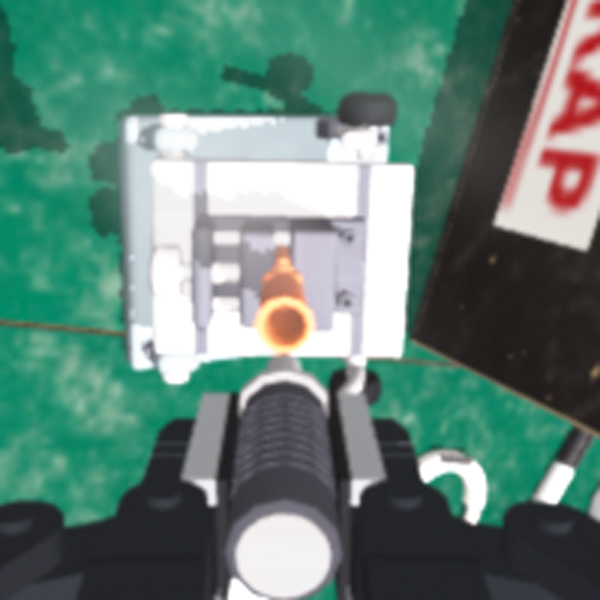

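The pin tip at wrist (255,209) and the mouth at (255,198) line up to within about 1 mm, and the table edges are square in the picture. The flare will take up that error, so I'll advance while watching the force.

```bash
python3 -m creep '[[[0,0,0.3,0,0,0,0],[0,0,0.3,0,0,0,0],[0,0,0.1,0,0,0,0]]]'; python3 -m creep '[[[0,0,0.05,0,0,0,0],[0,0,0.05,0,0,0,0],[0,0,0.05,0,0,0,0]]]';  python3 -m creep '[[[0,0,0.05,0,0,0,0],[0,0,0.05,0,0,0,0],[0,0,0,0,0,0,0]]]'; python3 plan.py
```

```text
time_s: 11.52
tool_pos: [0.55, 0.1341, 0.1808]
tcp_rot: [154.7, -0.1, 103.3]
contact_force: [1.1, -0.2, -1.8]
gripper_width: 0.191
grasp_force: 39.7
time_s: 11.9
tool_pos: [0.5531, 0.135, 0.1775]
tcp_rot: [154.5, -0.1, 103.4]
contact_force: [-0.4, 0.6, -0.7]
gripper_width: 0.193
grasp_force: 39.7
time_s: 12.28
tool_pos: [0.5547, 0.1353, 0.1737]
tcp_rot: [154.6, -0.1, 103.4]
contact_force: [1.0, -0.5, -0.7]
gripper_width: 0.194
grasp_force: 39.7
turn units [-0.009 -0.    -0.024]
shift units, old frame [ 0.006  0.004 -0.958] new frame [ 0.006  0.005 -0.958]
```

```bash
python3 -m creep '[[[0,0,0.05,0,0,0,0],[0,0,0.05,0,0,0,0],[0,0,0,0,0,0,0]]]';  python3 -m creep '[[[0,0,0.05,0,0,0,0],[0,0,0.05,0,0,0,0],[0,0,0,0,0,0,0]]]'; python3 -m creep '[[[0,0,0.05,0,0,0,0],[0,0,0.05,0,0,0,0],[0,0,0,0,0,0,0]]]'; python3 plan.py
```

```text
time_s: 12.65
tool_pos: [0.5566, 0.1357, 0.1702]
tcp_rot: [154.5, -0.1, 103.4]
contact_force: [1.8, 0.3, -1.1]
gripper_width: 0.193
grasp_force: 39.6
time_s: 13.02
tool_pos: [0.5582, 0.1361, 0.1665]
tcp_rot: [154.5, -0.1, 103.3]
contact_force: [3.1, 0.1, -0.4]
gripper_width: 0.19
grasp_force: 39.6
time_s: 13.4
tool_pos: [0.5599, 0.1365, 0.1629]
tcp_rot: [154.5, -0.1, 103.3]
contact_force: [3.4, -0.9, -1.1]
gripper_width: 0.193
grasp_force: 39.6
turn units [-0.006  0.    -0.024]
shift units, old frame [ 6.000e-03  1.000e-03 -1.259e+00] new frame [ 0.007  0.002 -1.259]
```

```bash
python3 -m creep '[[[0,0.02,0,0,0,0,0],[0,0,0.05,0,0,0,0],[0,0,0,0,0,0,0]]]';  python3 -m creep '[[[0,0,0.05,0,0,0,0],[0,0,0.05,0,0,0,0],[0,0,0,0,0,0,0]]]'; python3 plan.py
```

```text
time_s: 13.78
tool_pos: [0.5609, 0.1369, 0.161]
tcp_rot: [154.6, -0.1, 103.4]
contact_force: [2.2, -0.4, -1.4]
gripper_width: 0.194
grasp_force: 39.8
time_s: 14.15
tool_pos: [0.5626, 0.1373, 0.1574]
tcp_rot: [154.6, -0.1, 103.4]
contact_force: [2.0, -0.6, -1.6]
gripper_width: 0.19
grasp_force: 39.8
turn units [-0.015 -0.003 -0.024]
shift units, old frame [ 0.003 -0.007 -1.414] new frame [ 0.002 -0.004 -1.414]
```

```bash
python3 -m creep '[[[0,0.015,0.025,0,0,0,0],[0,0,0.025,0,0,0,0],[0,0,0,0,0,0,0]]]';  python3 -m creep '[[[0,0,0.025,0,0,0,0],[0,0,0,0,0,0,0]]]'; python3 -m creep '[[[0,0,0.025,0,0,0,0],[0,0,0,0,0,0,0]]]'; python3 plan.py
```

```text
time_s: 14.52
tool_pos: [0.5638, 0.1377, 0.1558]
tcp_rot: [154.6, -0.1, 103.4]
contact_force: [0.9, -1.1, -1.2]
gripper_width: 0.193
grasp_force: 39.7
time_s: 14.78
tool_pos: [0.5643, 0.1378, 0.1553]
tcp_rot: [154.6, -0.1, 103.4]
contact_force: [-2.5, -1.4, 2.5]
gripper_width: 0.195
grasp_force: 40.3
time_s: 15.02
tool_pos: [0.5645, 0.1379, 0.1552]
tcp_rot: [154.6, -0.1, 103.4]
contact_force: [-12.1, -3.8, 11.3]
gripper_width: 0.191
grasp_force: 41.6
turn units [-0.021 -0.004 -0.016]
shift units, old frame [ 1.000e-03 -2.900e-02 -1.484e+00] new frame [ 0.    -0.025 -1.485]
```

```bash
python3 -m creep '[[[0,-0.015,0.01,0,0,0,0],[0,0,0,0,0,0,0],[0,0,0,0,0,0,0]]]'; python3 plan.py; python3 two.py 7; python3 - <<'E'
from h import *
a=cv2.imread('pics/w7.png')[140:290,180:330];b=imaging.capture('scene')[170:230,200:270,::-1]
cv2.imwrite('pics/m7.png',np.hstack([cv2.resize(a,(400,400),interpolation=2),cv2.resize(b,(400,400),interpolation=2)]))
E
```

```text
time_s: 15.4
tool_pos: [0.5645, 0.1379, 0.1551]
tcp_rot: [154.6, -0.1, 103.4]
contact_force: [-13.0, -2.5, 13.4]
gripper_width: 0.195
grasp_force: 41.6
turn units [-0.013 -0.003 -0.015]
shift units, old frame [ 1.000e-03 -2.500e-02 -1.486e+00] new frame [ 1.000e-03 -2.300e-02 -1.486e+00]
[248.88614929 354.94825138]
[245.44386281 223.55263382]
```

View pics/m7.png

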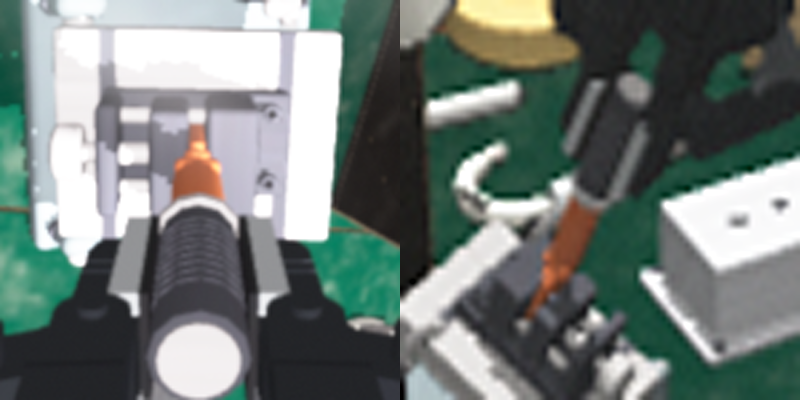

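The collar sits on the flare: in the wrist view it is directly on the mouth, and in the scene view the handle and barrel are in line, with about 18 N on the tool. Now I'll draw it out along the bore.

```bash
python3 -m creep '[[[0,0,-0.05,0,0,0,0],[0,0,-0.1,0,0,0,0],[0,0,-0.15,0,0,0,0],[0,0,-0.3,0,0,0,0]]]'; python3 -m creep '[[[0,0,-0.4,0,0,0,0],[0,0,-0.5,0,0,0,0],[0,0,-0.5,0,0,0,0],[0,0,0,0,0,0,0]]]'; python3 - <<'E'
from plan import *
Rt=Ro.from_euler('xyz',[180,0,75.9],degrees=True).as_matrix()
show(np.array([.6225,.006,.15]),Rt)
E
```

```text
time_s: 16.0
tool_pos: [0.5542, 0.1353, 0.1757]
tcp_rot: [154.6, -0.1, 103.4]
contact_force: [-0.5, 0.5, 0.5]
gripper_width: 0.199
grasp_force: 39.7
time_s: 16.5
tool_pos: [0.5318, 0.1297, 0.2284]
tcp_rot: [154.4, -0.0, 103.4]
contact_force: [0.1, -0.3, 0.6]
gripper_width: 0.195
grasp_force: 39.7
turn units [ 3.657 -0.897  3.926]
shift units, old frame [-3.534  0.497  2.41 ] new frame [-2.448  2.952  1.959]
```

```bash
python3 -m creep '[[[0,0,0,0.731,-0.179,0.785,0],[0,0,0,0.731,-0.179,0.785,0],[0,0,0,0.731,-0.179,0.785,0],[0,0,0,0.731,-0.179,0.785,0],[0,0,0,0.731,-0.179,0.785,0]]]'; python3 -m creep '[[[-0.612,0.738,0,0,0,0,0],[-0.612,0.738,0,0,0,0,0],[-0.612,0.738,0.5,0,0,0,0],[-0.612,0.738,0.5,0,0,0,0],[0,0,0.5,0,0,0,0],[0,0,0.45,0,0,0,0],[0,0,0,0,0,0,0],[0,0,0,0,0,0,0]]]'; python3 - <<'E'
from plan import *
Rt=Ro.from_euler('xyz',[180,0,75.9],degrees=True).as_matrix()
show(np.array([.6225,.006,.0665]),Rt)
E
python3 two.py 8;python3 - <<'E'
from h import *
c=tuple(np.load('c8.npy',allow_pickle=True));o=robot.observe();p=o['tool_pos'];R=Ro.from_euler('xyz',o['tcp_rot'],degrees=True).as_matrix()
for n,d in (('top',-.0255),('collar',.0265),('tip',.0565)):print(n,proj(c,p+R[:,2]*d))
print('hole',proj(c,(.6225,.006,.04)))
a=cv2.imread('pics/w8.png')[120:300,160:360];cv2.imwrite('pics/m8.png',cv2.resize(a,None,fx=3.3,fy=3.3,interpolation=2))
E
```

```text
time_s: 17.12
tool_pos: [0.531, 0.13, 0.2253]
tcp_rot: [-179.6, 0.1, 75.8]
contact_force: [-0.2, -0.6, -0.1]
gripper_width: 0.195
grasp_force: 39.8
time_s: 18.12
tool_pos: [0.6218, 0.0068, 0.1484]
tcp_rot: [-179.8, 0.0, 76.0]
contact_force: [0.2, -0.8, -0.8]
gripper_width: 0.193
grasp_force: 39.7
turn units [-0.022  0.005  0.01 ]
shift units, old frame [-0.013  0.028  2.049] new frame [-0.014  0.022  2.049]
[254.25147535 212.97410684]
[113.27182986  19.53202904]
top [257.94485191 275.82349253]
collar [256.78723541 227.22493314]
tip [256.39003938 210.55001978]
hole [256.71936919 191.28089188]
```

View pics/m8.png

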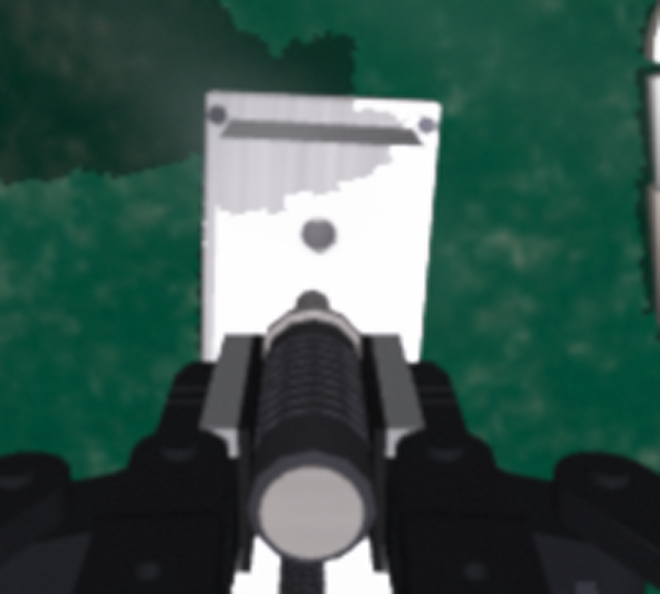

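In the last view the hole is at (256.4,191.2), as predicted. The gauge hangs straight, with its tip at (254.5,209.4). I'll go down with a small +y correction and watch the force.

```bash
python3 -m creep '[[[-0.014,0.035,0.3,-0.02,0,0,0],[0,0,0.4,0,0,0,0],[0,0,0.4,0,0,0,0],[0,0,0.1,0,0,0,0],[0,0,0,0,0,0,0]]]'; python3 -m creep '[[[0,0,0.08,0,0,0,0],[0,0,0.08,0,0,0,0],[0,0,0.08,0,0,0,0]]]'; python3 -m creep '[[[0,0,0.08,0,0,0,0],[0,0,0.08,0,0,0,0],[0,0,0,0,0,0,0]]]'
```

```text
time_s: 18.8
tool_pos: [0.6225, 0.0051, 0.0991]
tcp_rot: [-179.9, 0.0, 75.9]
contact_force: [-0.6, -0.2, -1.0]
gripper_width: 0.191
grasp_force: 39.7
time_s: 19.18
tool_pos: [0.6229, 0.0051, 0.0901]
tcp_rot: [-179.9, 0.0, 75.9]
contact_force: [0.5, -0.4, -0.4]
gripper_width: 0.193
grasp_force: 39.7
time_s: 19.55
tool_pos: [0.6225, 0.0052, 0.0833]
tcp_rot: [-179.9, 0.0, 75.9]
contact_force: [-0.6, -0.3, -0.5]
gripper_width: 0.19
grasp_force: 39.7
```

```bash
python3 -m creep '[[[0,0,0.1,0,0,0,0],[0,0,0.1,0,0,0,0],[0,0,0.1,0,0,0,0],[0,0,0.05,0,0,0,0],[0,0,0,0,0,0,0]]]'; python3 -m creep '[[[0,0,0.03,0,0,0,0],[0,0,0.02,0,0,0,0],[0,0,0,0,0,0,0]]]'
```

```text
time_s: 20.18
tool_pos: [0.6226, 0.0051, 0.0694]
tcp_rot: [-179.9, 0.0, 75.9]
contact_force: [-0.8, -0.8, -1.6]
gripper_width: 0.193
grasp_force: 39.7
time_s: 20.55
tool_pos: [0.6227, 0.0051, 0.0676]
tcp_rot: [-179.9, 0.0, 75.9]
contact_force: [0.1, 0.0, -1.4]
gripper_width: 0.194
grasp_force: 39.7
```

```bash
python3 -m creep '[[[0,0,0.025,0,0,0,0],[0,0,0,0,0,0,0]]]'; python3 -m creep '[[[0,0,0.02,0,0,0,0],[0,0,0,0,0,0,0]]]'
```

```text
time_s: 20.8
tool_pos: [0.6226, 0.0051, 0.0666]
tcp_rot: [-179.9, 0.0, 75.9]
contact_force: [0.3, 0.0, -1.1]
gripper_width: 0.192
grasp_force: 39.7
time_s: 21.05
tool_pos: [0.6228, 0.0051, 0.0664]
tcp_rot: [-179.9, 0.0, 75.9]
contact_force: [-1.3, 0.6, 4.5]
gripper_width: 0.193
grasp_force: 40.2
```

Contact at 0.0664, the same height as when I gripped it, so the gauge is home. I'll release, retreat and check.

```bash
python3 -m creep '[[[0,0,0,0,0,0,0.25],[0,0,0,0,0,0,0.3],[0,0,0,0,0,0,0.45],[0,0,0,0,0,0,0.6],[0,0,0,0,0,0,0.6],[0,0,0,0,0,0,0.6]]]'; python3 -m creep '[[[0,0,-0.2,0,0,0,0.6],[0,0,-0.4,0,0,0,0.6],[0,0,-0.6,0,0,0,0.6],[0,0,-0.7,0,0,0,0.6],[0,0,-0.7,0,0,0,0.6],[0,0,0,0,0,0,0.6],[0,0,0,0,0,0,0.6],[0,0,0,0,0,0,0.6]]]'; python3 two.py 9; python3 - <<'E'
from h import *
a=cv2.imread('pics/w9.png')[100:300,160:360];b=imaging.capture('scene')[170:255,180:313,::-1]
cv2.imwrite('pics/m9.png',np.hstack([cv2.resize(a,(340,340),interpolation=2),cv2.resize(b,(460,294+46),interpolation=2)]))
E
```

```text
time_s: 21.8
tool_pos: [0.6227, 0.0051, 0.0659]
tcp_rot: [-179.9, 0.0, 75.9]
contact_force: [0.5, 0.6, -0.4]
gripper_width: 0.599
grasp_force: 0.0
time_s: 22.8
tool_pos: [0.6219, 0.0053, 0.1684]
tcp_rot: [-179.8, 0.0, 75.9]
contact_force: [-0.0, -0.1, 0.7]
gripper_width: 0.599
grasp_force: 0.0
[253.74357747 202.49526887]
[128.88076594  28.42361086]
```

View pics/m9.png

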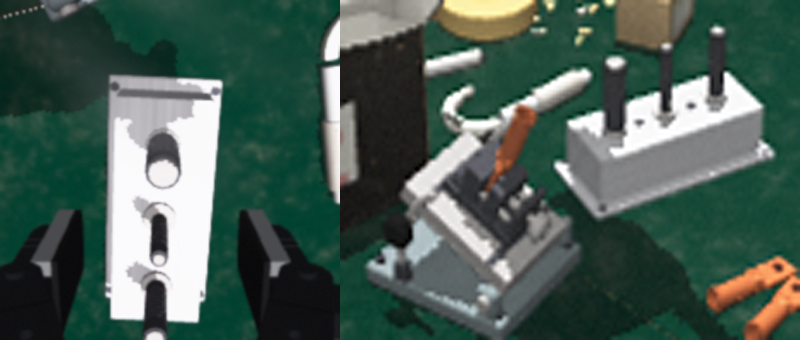

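The thick gauge stands upright with its collar on the stand, top disc at wrist crop (162,172). The other gauges, the lug and the table look the same as at the start, so I'm handing in.

```bash
python3 -c "
from workcell import robot
print(robot.close_job())"
```

```text
the job is handed in; nothing more can be done
None
```

The thickest gauge went into the lug until its collar sat on the mouth (about 18–19 N on the tool), came out freely and is back upright and fully home in its hole; I handed the job in at about 23 s, and the closing pictures show the other two gauges and the tilted table where they were.

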